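# Put the amber lamp away in its spring-clip tray

### The job

Put the amber lamp from the drilled rack away in the free place of the spare-lamp tray. In the rack only its glass can be taken hold of, while the padded pocket leaves no room for fingers beside the glass: so first lay the lamp down on the ribbed mat, not on the bare bench, let go, and take it again by its white collar. Set the glass softly on the mat and into the pocket, never dropping it or pressing it hard, and press the metal cap fully home between the two spring clips; leave all the other lamps and things where they are.

Things in the scene. Friction and masses are not known exactly. Their poses are not given: they have to be found in the camera images.
- lamp: The lamp to put away: amber glass ball 60 mm across, white collar, steel screw cap; 114 mm long, about 70 g (50 to 100 g). Origin at the tip of the cap; its z axis runs along the lamp from cap to glass. Along z: cap 0 to 26 mm (27 mm across), collar 26 to 50 mm (cylinder 32 mm across), glass flaring to the ball, whose centre is at 84 mm. It starts standing cap down in the rack.
- lamp_globe (a point): Centre of the lamp's glass ball (radius 30 mm). In the rack it stands 92 mm above the bench.
- lamp_collar (a point): Centre of the lamp's white collar, on the lamp's axis, 46 mm from the ball's centre.
- lamp_cap (a point): Point on the lamp's axis inside the metal cap, 10 mm from its tip; the part that the clips hold.
- rack: Pine block 100 x 316 mm, 60 mm high, fixed; origin at the centre of its underside. Three holes 41 mm wide and 52 mm deep in a row along its y, 104 mm apart, each with a lamp standing loosely in it (a few degrees of lean), cap and collar hidden, the glass ball free above. Its x axis points roughly away from the robot. Which hole holds the amber lamp varies.
- mat: Black rubber mat 170 mm (x) by 142 mm (y), fixed, its top 6 mm above the bench; origin at the centre of its underside. Five half-round ribs 4 mm high, 30 mm apart (at y = -60, -30, 0, 30, 60 mm), run along its x: a lamp laid along x between two ribs does not roll. Lying so, the ball's centre is 36 mm above the bench and the cap end 12 degrees lower.
- tray: Grey plastic tray 320 x 156 mm, fixed; origin at the centre of its underside, floor 8 mm above the bench. It carries three equal lamp places in a row along its x, 92 mm apart; two hold opal lamps, one (which one varies) is free.
- place: The free lamp place, fixed on the tray floor. Origin on its underside below where the centre of the glass ball comes. A lamp put away lies level along its x axis, cap to glass pointing to +x, axis 35 mm above this origin (43 mm above the bench).
- nest: The blue foam-lined pocket of the free place, same origin and axes as the place: a dimple 69 mm wide at the top, narrowing to the shape of the ball, its walls reaching 8 mm above the ball's centre at both sides and at the +x end (outside 84 mm wide), open towards -x for the collar. Glass may press on it only lightly.
- seat_globe (a point): Where the centre of the glass ball comes when the lamp is home in the free place.
- seat_cap (a point): Where the lamp's point lamp_cap comes when the cap is home, 74 mm from seat_globe towards -x of the place, on a V saddle. Two spring strips 14 mm long (along x) stand left and right of it; their round beads, 23 mm apart, 8 mm above the axis (top 11 mm above it), stop the cap 16 mm too high until it is pressed: it snaps past at about 7 to 10 N and then goes down onto the saddle.
- clip_l (a joint): Opening of the spring strip on the +y side of the free place (rad): 0 closed, about 0.06 as the cap passes.
- clip_r (a joint): Opening of the spring strip on the -y side of the free place (rad): 0 closed, about 0.06 as the cap passes.
- rack_lamp_a: Opal lamp of the same shape standing in the rack; leave alone. Origin at the tip of its cap.
- rack_lamp_b: Opal lamp of the same shape standing in the rack; leave alone. Origin at the tip of its cap.
- tray_lamp_a: Opal lamp clipped in the tray; leave alone. Origin under its ball.
- tray_lamp_b: Opal lamp clipped in the tray; leave alone. Origin under its ball.
- paint_tin: Green paint tin 100 mm across, 115 mm high, at the far side; leave alone. Origin under its centre.
- glue: Yellow glue bottle 60 mm across, 165 mm high, at the far side; leave alone. Origin under its centre.
- screwdriver: Orange-handled screwdriver, 200 mm, lying near the rack; leave alone.
- sanding_block: Cork sanding block 110 x 66 x 25 mm lying at the far side; leave alone.
Mind the look-alikes: they are no part of the job. There is more than one size of the lamp; the job needs the middle-sized.

How it is judged:
By the outcome, as a careful person would: the job done as asked, in the order asked, and still so for the second after the job is handed in, with the robot touching nothing.
It also fails if it takes over 61 s, if anything falls off the work surface, if the arm or the gripper's body presses on something with over 40 N, if the wrist force passes 120 N, or if a joint passes its speed limit or range.

### The arm

A 6-joint arm with a two-finger parallel gripper is mounted at the origin on the work surface. World frame = base frame: x ahead of the robot, y to its left, z up, the work surface at z = 0. Lengths are in m, angles in degrees, forces in N, time in s.
With the tool pointing down it reaches from about 0.3 to 0.85 m from the base axis. Payload 4.2 kg.
Tool frame: the origin (TCP) lies at the very end of the fingers, on their centre line; the grasp point (between the pads) lies 19 mm behind it (r.grasp_offset is the distance from the TCP to the grasp point, in m); z points along the fingers, y is the line along which they close (so a half turn about z gives the same grasp; the last joint's range is limited). The gripper opens to 91 mm and grips with 3 to 60 N. Pads are 32 mm wide; open, the fingers measure 118 mm over their backs; the gripper's body (76 mm by 178 mm) begins 60 mm behind the grasp point.
Start: joints at [66.005, 18.312, 89.639, -0, 72.044, -1.146], TCP at [0.223, 0.53, 0.214] pointing down, gripper open.
Joint ranges: [-177.97, 177.97], [-48.28, 115.42], [12.27, 149.76], [-77.06, 257.06], [2.81, 150.46], [-146.56, 146.56]. Speed limits (degrees/s): [147.25, 147.25, 180, 180, 180, 180].

### API

Orientations are given as a 3x3 rotation matrix whose columns are the frame's x, y, z axes.
In Python, from plant import r, vision gives the robot as it stands. The module is installed in compiled form; this text tells all that it offers. Calls block until the motion is done:
- r.goto(position, orientation): joint-space move of the TCP to a pose.
- r.move_l(position, frame=None, vel=0.15, guard=None): straight line of the TCP; frame=None keeps the orientation; vel is the mean speed in m/s. With guard (N) it stops when the force on the tool has changed by that much, and returns True; else False.
- r.set_joints(angles): joint-space move.
- r.grip(opening, grip_force=None): opening from 0.0 (shut) to 1.0 (fully open); grip_force is the grip in N (None keeps the last); returns when the fingers have stopped.
- r.pause(seconds).
- r.solve_ik(position, orientation): joint angles nearest the present ones, or None.
- r.state(): the state.
- vision.camera(name): name is "scene" or "top" or "wrist"; returns the picture (384x512x3 uint8, red, green, blue); there is no depth.
- vision.calibration(name): a dict with "vertical_fov" (degrees; the focal length in pixels is half the picture's height over the tangent of half this angle, whatever the lens; pixels are square), "cx", "cy" (the principal point, pixels), "dist_coeffs" ([k1, k2, p1, p2, k3] as OpenCV has them; the pictures are not rectified), "R" (3x3) and "t" (3): a world point X has camera coordinates R X + t; the wrist camera has in their place "mount" (4x4, takes a point from camera to tool coordinates, whose origin is the TCP and whose axes are the flange's). Camera axes: x right, y down, z forward; pixel columns grow to the right and rows downward; lengths in m; the calibration is good to about 2 mm. A picture is of the moment at which its call begins: read the wrist's pose just before it. calibration takes no time and is no camera call.
A pose or a line that the arm cannot do raises r.Unreachable and nothing moves.
- r.sign_off(): hands the job in; it is judged then, once.
The state is a dict: "t": time; "joints": joint angles; "dq": joint speeds; "tau": joint torques, N m; "eef_pos": TCP position; "eef_rot": TCP orientation; "contact_force": force on the tool from outside, world axes, zero at the start; "moment": the same for the moment, N m; "grip_width": opening from 0.0 (shut) to 1.0 (fully open); "grip_force": force on a finger pad.
Only numpy, scipy, OpenCV 4.12 (cv2) and the standard library are available. Lean on these libraries where they do the work, as an engineer would, in place of code of your own. Each camera call takes 0.05 s, during which the arm holds its last target. There are 200 camera calls.

## Working session

There is one attempt and no reset: what is moved stays moved. The work goes in short steps, each a Python script; the robot and the scene stay as the last script left them, time stands still between calls to the robot, and variables do not carry over. Pictures are saved under pics/ and viewed, at most 10 in all, crops included, and the job is handed in when it is done.

```bash
mkdir -p pics; cat > h.py <<'E'
import numpy as np, cv2
from plant import r, vision
def K(c): 
    f=192/np.tan(np.radians(c["vertical_fov"])/2)
    return np.array([[f,0,c["cx"]],[0,f,c["cy"]],[0,0,1.]]), np.array(c["dist_coeffs"],float)
def ext(c,pose=None):
    """R,t world->cam"""
    if "R" in c: return np.array(c["R"]),np.array(c["t"])
    p,Rt=pose; M=np.array(c["mount"]); T=np.eye(4); T[:3,:3]=Rt; T[:3,3]=p
    W=np.linalg.inv(T@M); return W[:3,:3],W[:3,3]
def ray(name,uv,pose=None):
    c=vision.calibration(name); k,d=K(c); R,t=ext(c,pose)
    n=cv2.undistortPoints(np.array([[uv]],float),k,d)[0,0]
    return -R.T@t, R.T@np.array([n[0],n[1],1])
def at_z(name,uv,z,pose=None):
    o,v=ray(name,uv,pose); return o+v*(z-o[2])/v[2]
def proj(name,X,pose=None):
    c=vision.calibration(name); k,d=K(c); R,t=ext(c,pose)
    return cv2.projectPoints(np.atleast_2d(X).astype(float),cv2.Rodrigues(R)[0],t,k,d)[0][:,0]
def tri(obs):
    A=np.zeros((3,3));b=np.zeros(3)
    for n,uv,p in obs:
        o,v=ray(n,uv,p); v/=np.linalg.norm(v); P=np.eye(3)-np.outer(v,v); A+=P;b+=P@o
    return np.linalg.solve(A,b)
def pose():
    s=r.state(); return np.array(s["eef_pos"]),np.array(s["eef_rot"])
def save(img,n): cv2.imwrite("pics/"+n,img[:,:,::-1])
E
python3 - <<'E'
from h import *
for n in("scene","top","wrist"):
    im=vision.camera(n); np.save(n+".npy",im)
    c=vision.calibration(n); print(n,{k:np.round(v,3).tolist() for k,v in c.items()})
save(cv2.resize(np.load("top.npy"),(800,600)),"top.png");save(cv2.resize(np.load("scene.npy"),(800,600)),"scene.png")
print(r.state()["eef_rot"],r.state()["t"])
E
```

```text
scene {'vertical_fov': 51.792, 'cx': 259.805, 'cy': 187.799, 'dist_coeffs': [-0.02, 0.0, 0.0, 0.0, 0.0], 'R': [[-0.839, 0.545, 0.012], [0.466, 0.728, -0.504], [-0.283, -0.417, -0.864]], 't': [0.459, -0.242, 1.229]}
top {'vertical_fov': 47.522, 'cx': 254.951, 'cy': 196.402, 'dist_coeffs': [-0.07, 0.0, 0.0, 0.0, 0.0], 'R': [[-0.021, -1.0, -0.017], [-0.991, 0.023, -0.128], [0.129, 0.014, -0.992]], 't': [0.054, 0.576, 1.098]}
wrist {'vertical_fov': 64.567, 'cx': 256.862, 'cy': 190.221, 'dist_coeffs': [-0.064, 0.0, 0.0, 0.0, 0.0], 'mount': [[-0.0, -0.963, -0.271, 0.076], [1.0, -0.0, 0.001, 0.001], [-0.001, -0.271, 0.963, -0.172], [0.0, 0.0, 0.0, 1.0]]}
[[-9.21529532e-01  3.88307856e-01 -5.76012456e-04]
 [ 3.88308278e-01  9.21528744e-01 -1.20661239e-03]
 [ 6.22749648e-05 -1.33559936e-03 -9.99999106e-01]] 0.15
```

View pics/top.png

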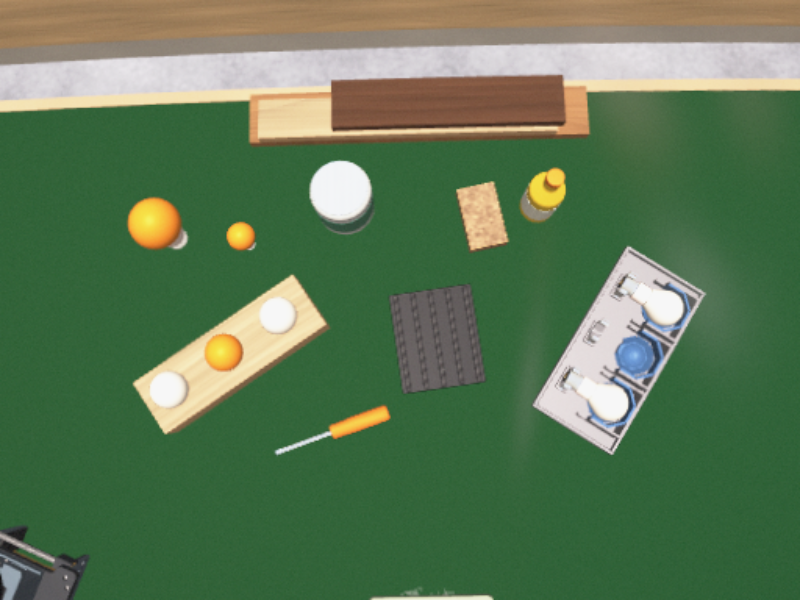

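View pics/scene.png

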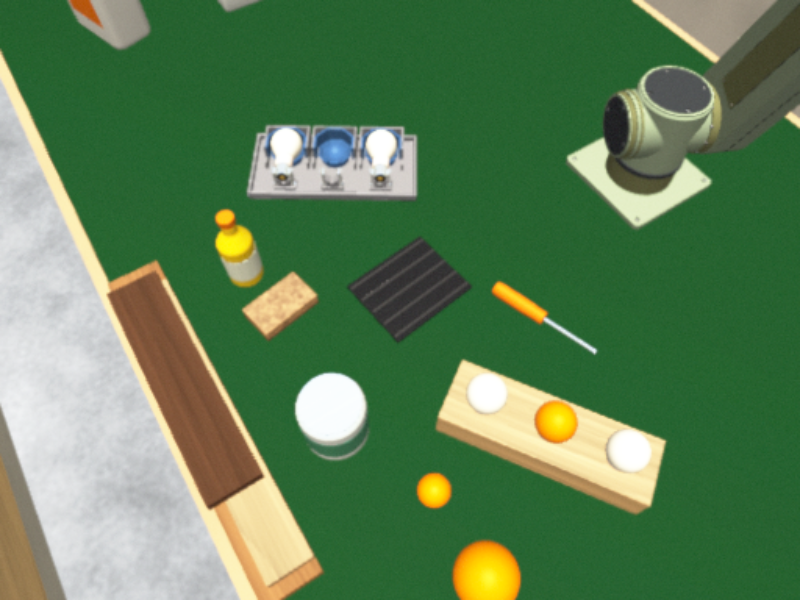

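The top picture shows these amber candidates (800x600 px): a large lamp at (154,223), a small one at (240,236), and the rack's middle one at (223,352). The last stands in the drilled rack and is middle-sized, so I choose it. The mat is at (437,338) and the tray's free pocket is the middle one at (636,355), with its clips at (597,332).

```bash
python3 - <<'E'
from h import *
S=.64
top=np.load("top.npy");sc=np.load("scene.npy")
def blobs(im,lo,hi,minA=60):
    m=cv2.inRange(cv2.cvtColor(im,cv2.COLOR_RGB2HSV),lo,hi)
    n,l,st,ce=cv2.connectedComponentsWithStats(m); return [(np.round(ce[i],1),st[i,4]) for i in range(1,n) if st[i,4]>minA]
for n,im in(("top",top),("scene",sc)):
    print(n,"amber",blobs(im,(8,150,120),(28,255,255))); print(n,"blue",blobs(im,(98,110,50),(118,255,255),30))
def near(im,uv): 
    b=blobs(im,(8,150,120),(28,255,255)); return min(b,key=lambda x:np.hypot(*(x[0]-uv)))[0]
a=near(top,(143,225));b=near(sc,(356,269)); G=tri([("top",a,None),("scene",b,None)]); print("globe",G, at_z("top",a,.092),at_z("scene",b,.092))
for nm,pts,z in(("rack top",[(133,383),(294,276),(328,325),(166,432)],.06),("mat",[(390,295),(470,285),(485,381),(405,392)],.006),("tray",[(628,248),(704,294),(614,453),(535,406)],.02)):
    P=np.array([at_z("top",np.array(p)*S,z) for p in pts]); print(nm,P[:,:2].round(3).tolist(),P.mean(0).round(4),[np.linalg.norm(P[i]-P[i-1]).round(3) for i in range(4)])
for nm,pts,z in(("mat",[(348,287),(420,238),(470,286),(400,340)],.006),):
    P=np.array([at_z("scene",np.array(p)*S,z) for p in pts]); print("scene",nm,P.mean(0).round(4))
c1=top[185:260,75:225];c2=top[140:300,335:460]
save(np.hstack([cv2.resize(c1,(400,200),interpolation=2),np.zeros((200,5,3),np.uint8)]) ,"c1.png")
x=np.zeros((480,800,3),np.uint8); x[:213,:425]=cv2.resize(c1,(425,213),interpolation=2); x[:,425:]=cv2.resize(c2,(375,480),interpolation=2); save(x,"crop.png")
E
```

```text
top amber [(array([350. , 120.9]), np.int32(508)), (array([ 98.3, 142.4]), np.int32(883)), (array([153.6, 150.6]), np.int32(256)), (array([142.7, 225.1]), np.int32(441)), (array([229.9, 269.6]), np.int32(393))]
top blue [(array([418.1, 225.7]), np.int32(86)), (array([405.6, 227.3]), np.int32(411)), (array([399.8, 258.7]), np.int32(80))]
scene amber [(array([54.5,  5.8]), np.int32(142)), (array([148.9, 151. ]), np.int32(481)), (array([331.8, 192.9]), np.int32(385)), (array([355.5, 269.6]), np.int32(571)), (array([277.4, 313.5]), np.int32(398)), (array([310.8, 366. ]), np.int32(1374))]
scene blue [(array([192. ,  93.8]), np.int32(37)), (array([213.7,  93.1]), np.int32(445))]
globe [0.50435313 0.32119109 0.09029182] [0.50417067 0.32080058 0.092     ] [0.50511524 0.32135535 0.092     ]
rack top [[0.458, 0.479], [0.629, 0.213], [0.547, 0.157], [0.378, 0.422]] [0.5028 0.3177 0.06  ] [np.float64(0.098), np.float64(0.317), np.float64(0.1), np.float64(0.315)]
mat [[0.602, 0.056], [0.616, -0.082], [0.451, -0.101], [0.436, 0.034]] [ 0.526  -0.0232  0.006 ] [np.float64(0.167), np.float64(0.139), np.float64(0.166), np.float64(0.136)]
tray [[0.672, -0.354], [0.589, -0.48], [0.327, -0.31], [0.408, -0.182]] [ 0.4988 -0.3313  0.02  ] [np.float64(0.315), np.float64(0.151), np.float64(0.313), np.float64(0.151)]
scene mat [ 0.5278 -0.0178  0.006 ]
```

View pics/crop.png

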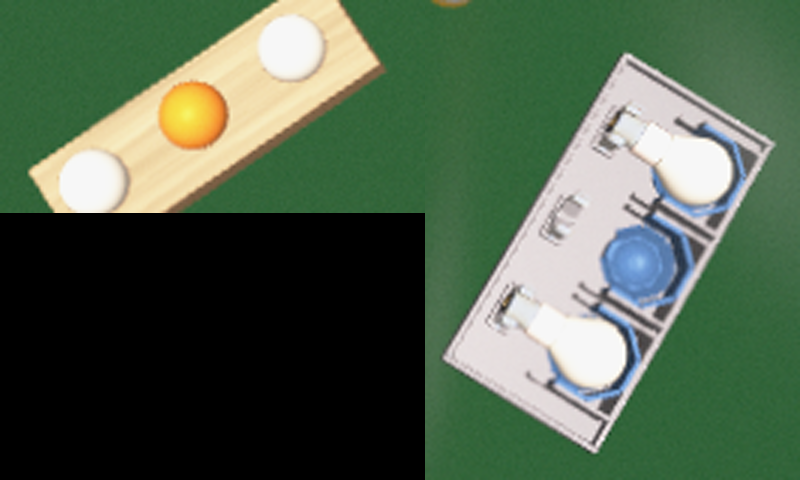

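The crop confirms that the amber ball stands in the rack's middle hole between two opal lamps, and that the tray's middle place is free. The triangulated globe height is 90 mm, which fits the given 92 mm. Next I check which tool tilts are reachable before moving.

```bash
cat >> h.py <<'E'
UP=np.array([0,0,1.])
def hd(b): b=np.radians(b); return np.array([np.cos(b),np.sin(b),0])
def lampframe(u,c):  # z=u (cap->glass), y = horizontal axis c
    x=np.cross(c,u); return np.column_stack([x,c,u])
def tool(d,c): return np.column_stack([np.cross(c,d),c,d])
G0=np.array([.5045,.321,.092]); RB=32.6; MB=7.0; MC=np.array([.526,-.022,0])
def mats(opt,a,flip=1):
    """opt +1: glass to mat +x ; -1 glass to mat -x. returns tool rot at rack, at mat"""
    c0=-opt*np.cross(UP,hd(RB)) ; c1=-opt*np.cross(UP,hd(MB))
    # tool leans: points toward opt*h_out at rack
    a=np.radians(a); d0=opt*hd(RB)*np.sin(a)-UP*np.cos(a)
    e=np.radians(12); u1=opt*hd(MB)*np.cos(e)+UP*np.sin(e)
    L0=lampframe(UP,c0);L1=lampframe(u1,c1); T0=tool(d0,c0*flip)
    return T0,L1@L0.T@T0
E
python3 - <<'E'
from h import *
for opt in(1,-1):
  gm=MC+opt*hd(MB)*.027+np.cross(UP,hd(MB))*.015+UP*.036
  for a in(25,35,45,55):
    for f in(1,-1):
      T0,T1=mats(opt,a,f); out=[]
      for g,T in((G0,T0),(G0+UP*.08,T0),(gm+UP*.06,T1),(gm,T1)):
        j=r.solve_ik(g+T[:,2]*.019,T); out.append(None if j is None else np.round(j).astype(int).tolist())
      print(opt,a,f,T1[:,2].round(2),T1[:,0].round(2),out)
E
```

```text
1 25 1 [-0.79 -0.1  -0.6 ] [ 0.6   0.07 -0.8 ] [[31, 19, 117, 2, 18, 87], [31, 13, 111, 1, 30, 87], [1, 50, 70, -5, 112, 84], [1, 54, 72, -5, 107, 85]]
1 25 -1 [-0.79 -0.1  -0.6 ] [-0.6  -0.07  0.8 ] [[31, 19, 117, 2, 18, -93], [31, 13, 111, 1, 30, -93], [1, 50, 70, -5, 112, -96], [1, 54, 72, -5, 107, -95]]
1 35 1 [-0.68 -0.08 -0.73] [ 0.73  0.09 -0.68] [None, [31, 11, 119, 4, 15, 85], [1, 45, 75, -4, 103, 85], [1, 48, 78, -4, 97, 85]]
1 35 -1 [-0.68 -0.08 -0.73] [-0.73 -0.09  0.68] [None, [31, 11, 119, 4, 15, -95], [1, 45, 75, -4, 103, -95], [1, 48, 78, -4, 97, -95]]
1 45 1 [-0.54 -0.07 -0.84] [ 0.83  0.1  -0.54] [[31, 20, 132, 175, 17, -87], [31, 11, 127, 153, 3, -64], [0, 40, 81, -4, 92, 84], [0, 43, 84, -4, 86, 85]]
1 45 -1 [-0.54 -0.07 -0.84] [-0.83 -0.1   0.54] [[31, 20, 132, 175, 17, 93], [31, 11, 127, 153, 3, 116], [0, 40, 81, -4, 92, -96], [0, 43, 84, -4, 86, -95]]
1 55 1 [-0.39 -0.05 -0.92] [ 0.91  0.11 -0.39] [[30, 24, 139, 177, 38, -89], [30, 13, 134, 175, 22, -87], [0, 34, 88, -3, 81, 84], [0, 38, 91, -3, 74, 84]]
1 55 -1 [-0.39 -0.05 -0.92] [-0.91 -0.11  0.39] [[30, 24,
[... 602 characters left out ...]
], [32, 41, 67, -1, 107, 89], [-10, 13, 142, 146, 20, -70], [-10, 24, 146, 159, 33, -85]]
-1 45 1 [ 0.54  0.07 -0.84] [-0.83 -0.1  -0.54] [[32, 50, 65, -1, 110, -91], [32, 47, 61, -1, 118, -91], None, [-8, 19, 139, 143, 13, 114]]
-1 45 -1 [ 0.54  0.07 -0.84] [0.83 0.1  0.54] [[32, 50, 65, -1, 110, 89], [32, 47, 61, -1, 118, 89], [-8, 11, 135, 76, 8, 2], [-8, 19, 139, 143, 13, -66]]
-1 55 1 [ 0.39  0.05 -0.92] [-0.91 -0.11 -0.39] [[32, 56, 59, -1, 120, -91], [32, 52, 55, -1, 127, -91], [-6, 12, 127, 15, 19, -116], [-6, 19, 131, 33, 9, -135]]
-1 55 -1 [ 0.39  0.05 -0.92] [0.91 0.11 0.39] [[32, 56, 59, -1, 120, 89], [32, 52, 55, -1, 127, 89], [-6, 12, 127, 15, 19, 64], [-6, 19, 131, 33, 9, 45]]
```

```bash
python3 - <<'E'
from h import *
T0,T1=mats(1,24,-1)
P=lambda g,T: g+T[:,2]*r.grasp_offset
r.grip(1.0,12)
r.goto(P(G0+UP*.09,T0),T0); print(r.state()["t"])
p=pose(); im=vision.camera("wrist"); print("ball exp px",proj("wrist",G0,p))
m=cv2.inRange(cv2.cvtColor(im,cv2.COLOR_RGB2HSV),(8,150,120),(28,255,255))
n,l,st,ce=cv2.connectedComponentsWithStats(m); 
i=1+np.argmax(st[1:,4]); print("px",ce[i],st[i]); print("at z",at_z("wrist",ce[i],.092,p)); save(im,"w1.png")
for i in range(1,n):
    if st[i,4]>200: print(ce[i],st[i])
E
```

```text
1.7833
ball exp px [[255.75385566 155.9837309 ]]
px [254.90598472 157.41447368] [ 217  119   77   78 4712]
at z [0.50598191 0.32115626 0.092     ]
[254.90598472 157.41447368] [ 217  119   77   78 4712]
[231.28053435 315.33683206] [ 206  301   59   29 1048]
```

View pics/w1.png

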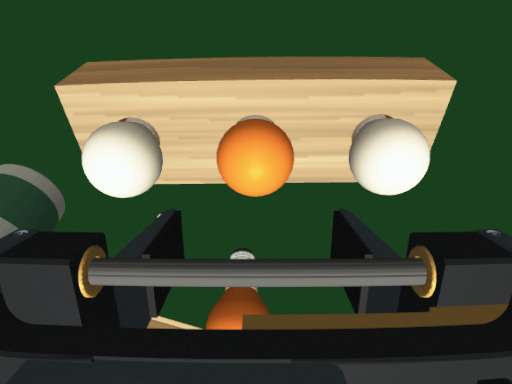

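The wrist view shows the amber ball at (255,157), midway between opals at (122,159) and (389,157) and lined up with the fingers. The big decoy lies far beyond the rack. I'll descend, grip and lift.

```bash
sed -i 's/G0=np.array(\[.5045,.321/G0=np.array([.5055,.3211/' h.py; python3 - <<'E'
from h import *
T0,T1=mats(1,24,-1)
P=lambda g,T: g+T[:,2]*r.grasp_offset
print(r.move_l(P(G0,T0),T0,vel=.08,guard=8)); 
r.grip(0.0,12); s=r.state(); print(s["grip_width"]*91,s["grip_force"],s["contact_force"])
r.move_l(P(G0+UP*.09,T0),T0,vel=.1); s=r.state(); print(s["t"],s["grip_width"]*91,s["grip_force"],s["contact_force"])
a=vision.camera("scene");b=vision.camera("wrist"); print(proj("scene",G0+UP*.09))
x=np.hstack([cv2.resize(a[150:300,280:430],(384,384),interpolation=2),b[:,48:464]]); save(x,"l.png")
E
```

```text
False
59.18747577687164 12.000030130147934 [ 0.79103867 -0.77687708  0.83067248]
4.75 58.66970446789582 12.00001671910286 [ 0.44302053  0.40992565 -1.32996191]
[[365.15464512 255.08159425]]
```

View pics/l.png

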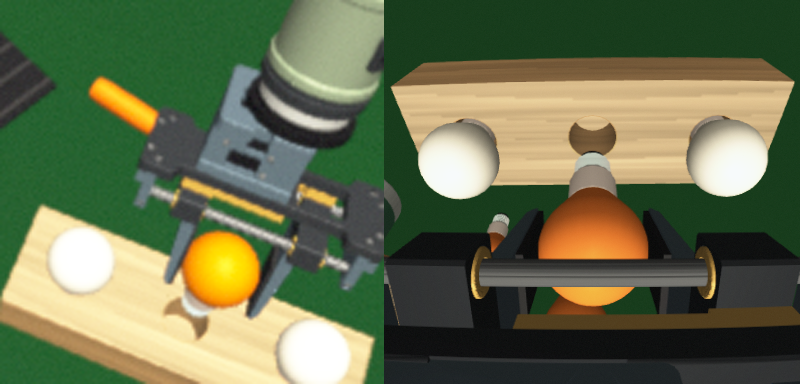

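```bash
python3 - <<'E'
from h import *
T0,T1=mats(1,24,-1)
p=pose(); g=p[0]-p[1][:,2]*r.grasp_offset
from scipy.spatial.transform import Rotation as Ro
c=T0[:,1]; o=np.cross(c,UP)
for ti in(-8,-4,0,4,8):
    u=Ro.from_rotvec(np.radians(ti)*c).apply(UP)
    print(ti,np.round(u,3),"tip",proj("wrist",g-u*.084,p).round(1),"cap top-edge",proj("wrist",g-u*.058,p).round(1))
for y in(-4,4):
    u=Ro.from_rotvec(np.radians(y)*o).apply(UP); print("side",y,proj("wrist",g-u*.084,p).round(1))
print(c,T1.round(2))
im=vision.camera("wrist"); np.save("w2.npy",im)
x=cv2.resize(im[130:210,200:310],(770,560),interpolation=2); save(x,"cap.png")
for z in(.16,.18): print(r.solve_ik(g+UP*(z-.09)+T0[:,2]*.019,T0))
E
```

```text
-8 [-0.117 -0.075  0.99 ] tip [[256.4 174. ]] cap top-edge [[256.3 191.4]]
-4 [-0.059 -0.038  0.998] tip [[256.4 167.4]] cap top-edge [[256.3 186.6]]
0 [0. 0. 1.] tip [[256.3 161. ]] cap top-edge [[256.3 182. ]]
4 [0.059 0.038 0.998] tip [[256.3 154.7]] cap top-edge [[256.3 177.5]]
8 [0.117 0.075 0.99 ] tip [[256.3 148.5]] cap top-edge [[256.3 173.2]]
side -4 [[248.7 161.2]]
side 4 [[264.  161.2]]
[-0.53877079  0.8424524   0.        ] [[-0.58 -0.12 -0.8 ]
 [-0.07  0.99 -0.1 ]
 [ 0.81  0.   -0.59]]
[ 30.97344088   9.18409255 103.5280494    0.96456676  43.30048954
 -92.18801268]
[ 30.97344088   8.34043967 101.55121487   0.91775849  46.12059683
 -92.12216765]
```

View pics/cap.png

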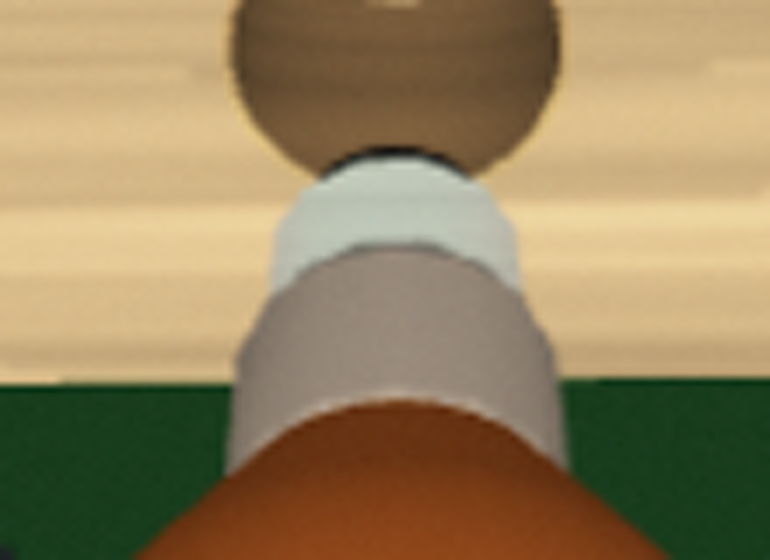

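The crop shows the collar's lower rim at (257,164.6) and the cap end at (257,152) in full-picture pixels. I compare that with the predicted rim to get the lean, correct for it, and lay the lamp over the mat.

```bash
cat > lay.py <<'E'
from h import *
from scipy.spatial.transform import Rotation as Ro
T0,_=mats(1,24,-1)
p=pose(); g=p[0]-p[1][:,2]*r.grasp_offset
c=T0[:,1]
def rim(ti,s,rad):
    u=Ro.from_rotvec(np.radians(ti)*c).apply(UP); n=-hd(RB); n=n-u*(n@u); n/=np.linalg.norm(n)
    return proj("wrist",g-u*(.084-s)+n*rad,p)[0,1]
ts=np.arange(-12,13,2.)
ti=np.interp(164.6,[rim(t,.026,.016) for t in ts][::-1],ts[::-1]); t2=np.interp(152,[rim(t,.003,.0125) for t in ts][::-1],ts[::-1])
print("lean",ti,t2); ti=np.clip((ti+t2)/2,-6,6)
u0=Ro.from_rotvec(np.radians(ti)*c).apply(UP); e=np.radians(12); u1=hd(MB)*np.cos(e)+UP*np.sin(e)
T1=lampframe(u1,np.cross(UP,hd(MB)))@lampframe(u0,c).T@T0
np.save("T1.npy",T1)
gm=MC+hd(MB)*.027+np.cross(UP,hd(MB))*.015+UP*.036; np.save("gm.npy",gm)
P=lambda g,T: g+T[:,2]*r.grasp_offset
r.move_l(P(G0+UP*.17,T0),T0,vel=.15)
r.goto(P(gm+UP*.08,T1),T1); s=r.state(); print(s["t"],s["grip_width"]*91,s["contact_force"],T1[:,1],c)
im=vision.camera("wrist"); t=cv2.cvtColor(np.load("w2.npy")[140:190,235:280],cv2.COLOR_RGB2GRAY)
ed=lambda x: cv2.Canny(x,30,80)
q=cv2.matchTemplate(cv2.cvtColor(im,cv2.COLOR_RGB2GRAY)[110:230,200:320],t,cv2.TM_CCOEFF_NORMED); print(cv2.minMaxLoc(q),"unslipped=(35,30)")
a=vision.camera("scene");tp=vision.camera("top")
x=np.hstack([im[60:260,150:370].repeat(2,0).repeat(2,1)[:400,:400],cv2.resize(a[130:240,200:310],(400,400),interpolation=2)]); save(x,"m.png")
E
python3 lay.py
```

```text
lean -1.5158769132629086 -1.9223399056248314
6.9333 59.28276328204655 [-0.11676899  0.9143092  -0.96552195] [-1.21869343e-01  9.92546152e-01  3.63756330e-17] [-0.53877079  0.8424524   0.        ]
(-0.5695011019706726, 0.3271922171115875, (35, 66), (28, 34)) unslipped=(35,30)
```

View pics/m.png

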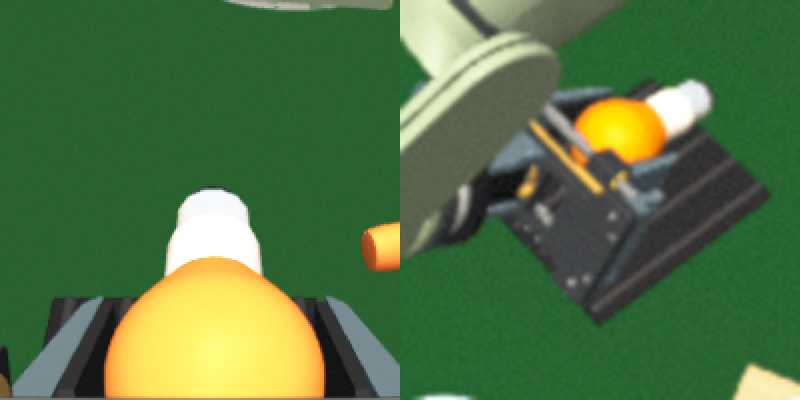

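The lamp held its angle in the grip: the cap end is at (256,154) against 152 before. It now hangs lengthwise above the mat. I refine the mat pose from the first pictures.

```bash
python3 - <<'E'
from h import *
for n,c0 in(("top",(280,216)),("scene",(262,185))):
    im=np.load(n+".npy"); hsv=cv2.cvtColor(im,cv2.COLOR_RGB2HSV)
    m=cv2.inRange(hsv,(0,0,0),(180,90,110)); m=cv2.morphologyEx(m,cv2.MORPH_CLOSE,np.ones((5,5)))
    k,l,st,ce=cv2.connectedComponentsWithStats(m); i=l[c0[1],c0[0]]; mm=(l==i)&True
    ys,xs=np.nonzero(mm); print(n,st[i])
    ct=cv2.findContours(mm.astype(np.uint8),0,1)[0][0][:,0].astype(float)
    W=np.array([at_z(n,q,.007)[:2] for q in ct]); rc=cv2.minAreaRect((W*1000).astype(np.float32)); print(rc)
    A=np.array([at_z(n,q,.007)[:2] for q in np.column_stack([xs,ys])[::3]]); mu=A.mean(0); print("centroid",mu,"angle",np.degrees(np.arctan2(*np.linalg.eigh(np.cov((A-mu).T))[1][::-1,1])))
E
```

```text
top [ 249  182   62   70 3424]
((526.632080078125, -21.164596557617188), (169.94085693359375, 142.6533660888672), 7.093619346618652)
centroid [ 0.52588269 -0.02122868] angle -172.1761118780874
scene [ 223  152   79   67 2731]
((528.4598388671875, -19.210121154785156), (169.59349060058594, 140.89755249023438), 7.0567522048950195)
centroid [ 0.53144164 -0.01713086] angle -172.7246826862425
```

```bash
sed -i 's/MC=np.array(\[.526,-.022,0\])/MC=np.array([.527,-.0205,0])/; s/MB=7.0/MB=7.1/' h.py; python3 - <<'E'
from h import *
T1=np.load("T1.npy"); gm=MC+hd(MB)*.027+np.cross(UP,hd(MB))*.015+UP*.036; np.save("gm.npy",gm)
P=lambda g,T: g+T[:,2]*r.grasp_offset
print(r.move_l(P(gm+UP*.01,T1),T1,vel=.08,guard=4))
print(r.move_l(P(gm+UP*.0005,T1),T1,vel=.012,guard=2)); s=r.state(); print(s["t"],s["eef_pos"]-P(gm,T1),s["contact_force"])
E
```

```text
False
False
9.05 [4.19767534e-05 3.25644962e-06 5.28403940e-04] [-0.0338453   0.02367025 -1.22209082]
```

```bash
python3 - <<'E'
from h import *
T1=np.load("T1.npy"); gm=np.load("gm.npy")
P=lambda g,T: g+T[:,2]*r.grasp_offset
print(r.move_l(P(gm-UP*.0015,T1),T1,vel=.01,guard=1.2)); s=r.state(); print((s["eef_pos"]-P(gm,T1)).round(4),s["contact_force"])
w=s["grip_width"]; r.grip(w+.04); r.grip(1.0); r.pause(.2)
q=pose()[0]; r.move_l(q-T1[:,2]*.09+UP*.02,T1,vel=.2); print(r.state()["t"])
# overhead look, tool down, camera toward robot side
Tv=tool(-UP,T1[:,1]); col=gm-hd(MB)*.045
q=col+UP*.15-Tv[:,0]*0.03; r.goto(q,Tv); p=pose(); im=vision.camera("wrist"); np.save("w3.npy",im);np.savez("w3p.npz",p=p[0],R=p[1]); print(r.state()["t"],Tv.round(2))
print("ball",proj("wrist",gm,p),"cap tip",proj("wrist",gm-.084*(hd(MB)*.978+UP*.208),p))
save(im,"w3.png")
E
```

```text
True
[-0.0004 -0.     -0.    ] [1.32308156 0.06733585 3.59539311]
11.025
12.0417 [[-0.99 -0.12 -0.  ]
 [-0.12  0.99 -0.  ]
 [ 0.    0.   -1.  ]]
ball [[256.25756653 191.07936049]] cap tip [[256.07674012 113.88911479]]
```

View pics/w3.png

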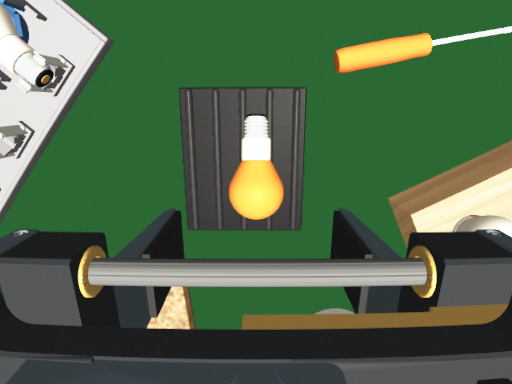

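The wrist view shows the lamp lying between two ribs, ball at (256,191) and cap tip at (256,116), exactly as predicted. Now a look at the free place from above.

```bash
python3 - <<'E'
from h import *
PB=-123.3
for n,uv in(("top",(405.6,227.3)),("scene",(213.7,93.1))): print(at_z(n,uv,.03))
S=at_z("top",(405.6,227.3),.03)
X=-hd(PB); Tv=np.column_stack([X,np.cross(-UP,X),-UP])
q=np.r_[S[:2],.235]+X*.03
r.goto(q,Tv); p=pose(); im=vision.camera("wrist"); np.save("w4.npy",im);np.savez("w4p.npz",p=p[0],R=p[1]); print(r.state()["t"],r.state()["joints"])
save(cv2.resize(im[:260,90:430],(784,600),interpolation=2),"w4.png")
E
```

```text
[ 0.48747168 -0.34864862  0.03      ]
[ 0.48482846 -0.35727496  0.03      ]
13.6083 [-3.37428263e+01  1.98709392e+01  8.43455565e+01  1.62405961e-02
  7.58506679e+01 -5.28981334e-01]
```

View pics/w4.png

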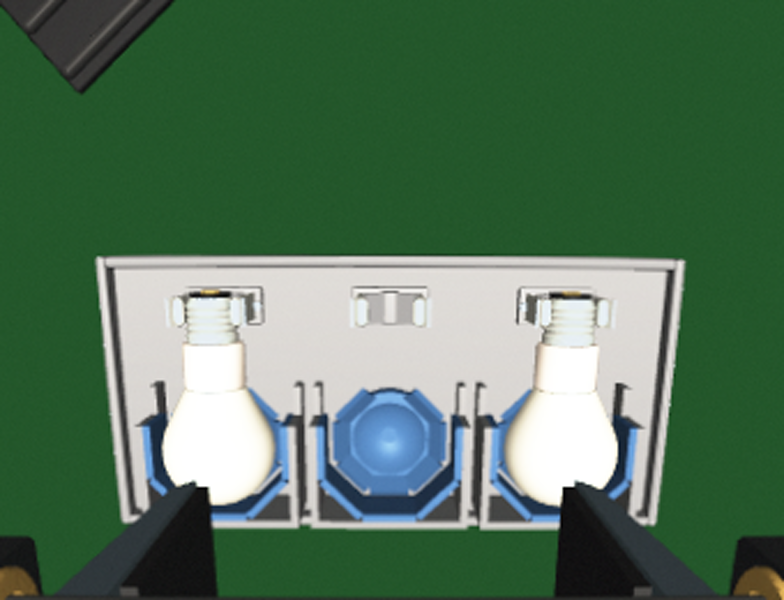

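The view shows the free place in the middle: beads at (358,308) and (423,308), pocket bottom at (390,440). Both neighbours sit level and symmetric, so the yaw is right. I compute the seat from these.

```bash
python3 - <<'E'
from h import *
d=np.load("w4p.npz"); p=(d["p"],d["R"]); X=-hd(-123.3); Y=np.cross(UP,-X)
f=lambda u,v,z: at_z("wrist",(u/2.306+90,v/2.308),z,p)
O=d["p"]*[1,1,0]
for nm,u,v,z in(("beadL",358,308,.051),("beadR",423,308,.051),("apex",390,440,.013),("ncapL",210,300,.0535),("ncapR",570,300,.0535),("edgeTL",98,258,.02),("edgeTR",684,262,.02),("nballL",218,448,.043),("nballR",563,448,.043),("collL",183,365,.043),("collR",245,365,.043),("coll2L",535,365,.043),("coll2R",598,365,.043)):
    w=f(u,v,z); print(nm,w.round(4),"x_place",((w-O)@-X).round(4),"y",((w-O)@Y).round(4))
im=np.load("w4.npy"); m=cv2.inRange(cv2.cvtColor(im,cv2.COLOR_RGB2HSV),(98,110,40),(118,255,255))
E
```

```text
beadL [ 0.5178 -0.2773  0.051 ] x_place -0.0457 y -0.0139
beadR [ 0.5451 -0.2952  0.051 ] x_place -0.0458 y 0.0186
apex [ 0.488  -0.3527  0.013 ] x_place 0.0336 y 0.0025
ncapL [ 0.4586 -0.2332  0.0535] x_place -0.0501 y -0.0876
ncapR [ 0.6086 -0.3315  0.0535] x_place -0.0503 y 0.0917
edgeTL [ 0.4127 -0.1787  0.02  ] x_place -0.0704 y -0.1559
edgeTR [ 0.6772 -0.3545  0.02  ] x_place -0.0687 y 0.1616
nballL [ 0.412  -0.2982  0.043 ] x_place 0.0298 y -0.0909
nballR [ 0.5685 -0.4006  0.043 ] x_place 0.0296 y 0.0961
collL [ 0.4238 -0.2516  0.043 ] x_place -0.0156 y -0.1066
collR [ 0.4512 -0.2697  0.043 ] x_place -0.0155 y -0.0738
coll2L [ 0.5784 -0.353   0.043 ] x_place -0.0157 y 0.0783
coll2R [ 0.6064 -0.3711  0.043 ] x_place -0.0159 y 0.1116
```

```bash
cat > place.py <<'E'
from h import *
PB=-123.3; X=hd(PB); O=np.load("w4p.npz")["p"]*[1,1,0]
SEAT=O+X*.0295+np.cross(UP,X)*.0024+UP*.043
gm=np.load("gm.npy"); e=np.radians(12); u1=hd(MB)*np.cos(e)+UP*np.sin(e); c1=np.cross(UP,hd(MB))
d=hd(MB)*np.sin(e)-UP*np.cos(e); TM=tool(d,c1); tcpm=gm-u1*(.084-.035)+d*.0105
Lm=lampframe(u1,c1); off=Lm.T@(tcpm-gm); RT=Lm.T@TM
def at(ball,t):
    """tool pose for ball centre and cap-up tilt t (deg) in the place"""
    t=np.radians(t); u=X*np.cos(t)-UP*np.sin(t); L=lampframe(u,np.cross(UP,X)); return ball+L@off, L@RT
E
python3 - <<'E'
from place import *
print("seat",SEAT,"tcpm",tcpm)
for q in(at(SEAT+UP*.1,14),at(SEAT,14)): print(np.round(r.solve_ik(*q)))
r.goto(tcpm+UP*.1,TM); r.move_l(tcpm,TM,vel=.08,guard=6); s=r.state(); print(s["t"],s["eef_pos"]-tcpm)
r.grip(0,25); s=r.state(); print("w",s["grip_width"]*91,s["grip_force"])
r.move_l(tcpm+UP*.12,TM,vel=.12); s=r.state(); print("w",s["grip_width"]*91,s["contact_force"])
r.goto(*at(SEAT+UP*.06,14)); s=r.state(); print(s["t"],s["contact_force"])
p=pose(); im=vision.camera("wrist"); np.save("w5.npy",im); np.savez("w5p.npz",p=p[0],R=p[1])
save(np.hstack([cv2.resize(im[:260,90:430],(440,336),interpolation=2),cv2.resize(vision.camera("scene")[50:150,150:257],(360,336),interpolation=2)]),"w5.png")
E
```

```text
seat [ 0.49016743 -0.34913413  0.043     ] tcpm [ 0.50654356 -0.00793207  0.01554178]
[-40.  24.  93.  15.  66. -13.]
[-40.  30.  99.  17.  54. -17.]
16.5833 [ 4.31699866e-04 -2.09531015e-05  4.73289345e-04]
w 31.445902644028536 24.77942658311804
w 31.4243075156368 [-0.42840181  0.20615575  0.03383717]
20.0583 [-0.08554624  0.72513504 -0.09228299]
```

```bash
python3 - <<'E'
from place import *
d=np.load("w5p.npz"); p=(d["p"],d["R"]); im=np.load("w5.npy")
m=cv2.inRange(cv2.cvtColor(im,cv2.COLOR_RGB2HSV),(8,150,120),(28,255,255)); k,l,st,ce=cv2.connectedComponentsWithStats(m); i=1+np.argmax(st[1:,4])
print("ball px",ce[i],st[i],"expected",proj("wrist",SEAT+UP*.06,p))
t0=np.radians(14); u=X*np.cos(t0)-UP*np.sin(t0)
print("tip",proj("wrist",SEAT+UP*.06-u*.084,p))
g=cv2.cvtColor(im,cv2.COLOR_RGB2HSV); print([(v,g[v,257].tolist()) for v in range(40,160,6)])
print(r.move_l(*at(SEAT+UP*.012,14),vel=.06,guard=4)); s=r.state(); print(s["contact_force"])
print(r.move_l(*at(SEAT+UP*.0005,14),vel=.012,guard=1.5)); s=r.state(); print(s["t"],(s["eef_pos"]-at(SEAT,14)[0]).round(4),s["contact_force"],s["moment"])
E
```

```text
ball px [272.95933582 315.33361572] [ 122  287  297   42 5902] expected [[257.675035   315.46968631]]
tip [[257.92078114 186.42480524]]
[(40, [64, 154, 83]), (46, [65, 151, 86]), (52, [64, 151, 83]), (58, [64, 150, 85]), (64, [65, 153, 85]), (70, [65, 157, 83]), (76, [64, 154, 83]), (82, [65, 155, 84]), (88, [64, 152, 84]), (94, [65, 150, 85]), (100, [64, 151, 83]), (106, [64, 150, 85]), (112, [64, 152, 84]), (118, [64, 149, 84]), (124, [64, 152, 84]), (130, [65, 150, 85]), (136, [64, 150, 85]), (142, [65, 157, 83]), (148, [64, 151, 83]), (154, [64, 150, 85])]
False
[-0.90060154 -0.12891247 -1.16115768]
False
22.2167 [ 0.0001 -0.0001  0.0006] [-0.36932022 -0.69049612 -1.13975731] [-0.20793682  0.20864228 -0.02306856]
```

```bash
python3 - <<'E'
from place import *
print(r.move_l(*at(SEAT-UP*.0015,14),vel=.01,guard=1.2)); s=r.state(); dz=(s["eef_pos"]-at(SEAT,14)[0]); print(s["t"],dz.round(4),s["contact_force"])
b=SEAT+UP*dz[2]
print(r.move_l(*at(b,12.5),vel=.01,guard=1.5)); s=r.state(); print(s["t"],s["contact_force"],s["moment"])
im=vision.camera("scene"); save(np.hstack([cv2.resize(im[50:130,165:265],(500,400),interpolation=2)]),"s6.png")
E
```

```text
True
22.4417 [-0.0001  0.0002 -0.001 ] [ 0.21362349 -0.30949299  2.97130733]
False
22.6917 [-1.43528088 -1.23030961  4.69333608] [-0.02486379  0.42843404  0.03803648]
```

```bash
python3 - <<'E'
from place import *
b=SEAT-UP*.0003
q,T=at(b,12.5); r.move_l(q,T,vel=.01); s=r.state(); print(s["contact_force"])
w=s["grip_width"]; r.grip(w+.03); r.grip(.55); r.pause(.2); s=r.state(); print(s["t"],s["contact_force"])
r.move_l(q+UP*.10,T,vel=.12)
# view
X_=-X; Tv=np.column_stack([X_,np.cross(-UP,X_),-UP])
r.goto(np.load("w4p.npz")["p"],Tv); p=pose(); im=vision.camera("wrist"); np.save("w7.npy",im); np.savez("w7p.npz",p=p[0],R=p[1])
c=im[100:260,180:340]; save(np.hstack([cv2.resize(c,(400,400),interpolation=2),cv2.resize(vision.camera("scene")[55:105,185:245],(400,400),interpolation=2)]),"w7.png"); print(r.state()["t"])
t=np.radians(12.5); u=X*np.cos(t)-UP*np.sin(t)
for s_ in(0,.026,.05,.084): print(s_,((proj("wrist",SEAT-u*(.084-s_),p)-[180,100])*2.5).round(0), "home",((proj("wrist",SEAT-X*(.084-s_),p)-[180,100])*2.5).round(0))
E
```

```text
[-0.82241603  1.1088418   2.22855852]
23.925 [-1.03458504 -0.03309759 -0.48344943]
25.4667
0 [[198.  72.]] home [[197.  64.]]
0.026 [[197. 126.]] home [[197. 120.]]
0.05 [[197. 173.]] home [[197. 169.]]
0.084 [[197. 236.]] home [[197. 236.]]
```

View pics/w7.png

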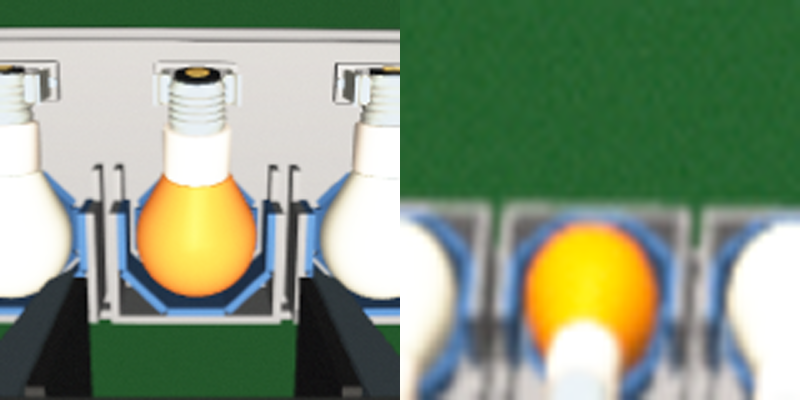

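The lamp lies centred in the pocket with its cap up on the beads, tip at about (197,72) as predicted for the un-pressed state. I press the cap with closed fingertips.

```bash
python3 - <<'E'
from place import *
Tv=np.column_stack([-X,np.cross(-UP,-X),-UP]); q=(SEAT-X*.080)*[1,1,0]
r.grip(0.0,20); r.goto(q+UP*.11,Tv); r.move_l(q+UP*.08,Tv,vel=.08,guard=6)
hit=r.move_l(q+UP*.0562,Tv,vel=.02,guard=22); s=r.state(); print(hit,s["t"],s["eef_pos"][2],s["contact_force"])
r.move_l(q+UP*.13,Tv,vel=.12)
r.goto(np.load("w7p.npz")["p"],Tv); p=pose(); im=vision.camera("wrist"); np.save("w8.npy",im)
a=np.load("w7.npy")
def tiprow(im,col): # darkest row of cap end
    g=cv2.cvtColor(im,cv2.COLOR_RGB2GRAY)[118:145,col-3:col+4].mean(1); return 118+np.argmin(g),g.round(0).astype(int).tolist()
for nm,i in(("before",a),("after",im)):
    print(nm,[tiprow(i,c)[0] for c in(181,259,337)],tiprow(i,259)[1])
    m=cv2.inRange(cv2.cvtColor(i,cv2.COLOR_RGB2HSV),(8,150,120),(28,255,255)); k,l,st,ce=cv2.connectedComponentsWithStats(m); j=1+np.argmax(st[1:,4]); print(ce[j],st[j])
cv2.imwrite("pics/w8.png",cv2.resize(im[100:260,180:340],(400,400))[:,:,::-1]); print(r.state()["t"])
E
```

```text
False 28.7833 0.05656206386478894 [-0.72855158  0.69200104  4.96000009]
before [np.int64(128), np.int64(131), np.int64(129)] [222, 221, 222, 222, 222, 219, 180, 204, 192, 97, 145, 161, 117, 23, 34, 95, 225, 237, 238, 237, 236, 224, 237, 238, 226, 231, 234]
[313.58671144 319.71264092] [ 160  308  294   21 4169]
after [np.int64(128), np.int64(127), np.int64(129)] [217, 217, 217, 216, 217, 212, 140, 184, 147, 47, 99, 235, 235, 235, 235, 234, 236, 237, 236, 233, 233, 233, 234, 236, 236, 234, 235]
[221.70422535 319.82307882] [  63  310  295   19 4047]
30.1333
```

```bash
python3 - <<'E'
from place import *
Tv=np.column_stack([-X,np.cross(-UP,-X),-UP]); q=(SEAT-X*.080)*[1,1,0]
r.goto(q+UP*.09,Tv); r.move_l(q+UP*.060,Tv,vel=.08,guard=6)
hit=r.move_l(q+UP*.0548,Tv,vel=.01,guard=11); s=r.state(); print(hit,s["t"],s["eef_pos"][2],s["contact_force"])
r.move_l(q+UP*.13,Tv,vel=.12)
r.goto(np.load("w7p.npz")["p"],Tv); im=vision.camera("wrist")
g=cv2.cvtColor(im,cv2.COLOR_RGB2GRAY); print([118+np.argmin(g[118:145,c-3:c+4].mean(1)) for c in(181,259,337)])
b=np.load("w8.npy"); df=cv2.absdiff(im,b).max(2)[:200]; print("changed px vs before",(df>40).sum()); print(r.state()["t"])
cv2.imwrite("pics/w9.png",cv2.resize(im[100:260,180:340],(400,400))[:,:,::-1])
E
```

```text
True 31.8167 0.05656558194687212 [-0.22517595 -0.30061165  4.18933813]
[np.int64(128), np.int64(127), np.int64(129)]
changed px vs before 13
33.1667
```

View pics/w9.png

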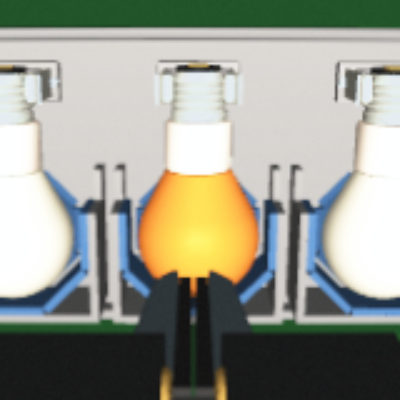

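The amber lamp lies level with its neighbours, cap at (197,85) seated between the clips. The second press met firm resistance at 56.6 mm, the height of a cap resting on its saddle. I'm handing in.

```bash
python3 -c "
from plant import r
print(r.sign_off())"
```

```text
the job is handed in; nothing more can be done
None
```

The amber lamp was laid on the mat, regrasped by its collar and put in the tray's free place with its cap pressed home, and the job was handed in at about 33 s; I viewed 11 pictures, one over the limit of 10.

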